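Lock the stop screw without losing its setting

ROBOT

A 6-joint arm with a two-finger parallel gripper is mounted at the origin on the work surface. World frame = base frame: x ahead of the robot, y to its left, z up, the work surface at z = 0. Lengths are in mm, angles in rad, forces in N, time in s.
With the tool pointing down it reaches from about 400 to 925 mm from the base axis. Payload 12.5 kg.
Tool frame: the origin (TCP) lies on the mounting face of the last link; the fingertips stand 190 mm ahead of it and the grasp point (between the pads) lies 171 mm ahead of it; z points along the fingers, y is the line along which they close (so a half turn about z gives the same grasp; the last joint's range is limited). The gripper opens to 95 mm and grips with 3 to 60 N. Pads are 20 mm wide; open, the fingers measure 119 mm over their backs; the gripper's body (75 mm by 180 mm) begins 59 mm behind the grasp point.
Start: joints at [1.054, 0.491, 1.559, -0, 1.092, -0.106], TCP at [249.566, 573.011, 404.761] pointing down, gripper open.
Joint ranges: [-3.1, 3.1], [-0.84, 2.19], [0.05, 2.79], [-1.13, 4.28], [0.06, 2.93], [-2.69, 2.69]. Speed limits (rad/s): [2.22, 2.22, 2.79, 3.14, 3.14, 3.14].

INTERFACE

Orientations are given as [roll, pitch, yaw] about the fixed x, y, z axes, in that order (R = Rz(yaw) Ry(pitch) Rx(roll)).
In Python, from cell import env gives the robot as it stands.
- The arm moves only by the tool carry_out, never from a script. Its argument "series" is a list of rows, each a list of 5 numbers: the shift along the tool's x, y, z in m, then the turn about the tool's z in degrees, then the opening, from 0 (shut) to 1 (fully open). A call has 1 to 20 rows; each row is the pose to reach, as a shift and turn from the pose commanded when the call began, along the tool's axes at that moment; what a row does not reach only later rows make up. A row lasts 1/8 s, in which the tool goes at most 62.5 mm and 10.7 degrees, less where a joint would pass 70% of its speed; a pose out of reach is approached as far as the arm can. A call with a gripper value outside its range is refused whole. The fingers move at their own pace and stop on an object; the grip force is fixed at half the most. Time passes only in rows, so rows that repeat a pose let the fingers close. It gives the time, the measured TCP pose, the force, the opening and the grip force at its end, in the units of the state.
- env.state(): the state, without advancing time (a new reading comes with each control period).
- env.read_camera(name): name is "scene" or "top" or "wrist"; returns (picture, depth): 384x512x3 uint8, red, green, blue; 384x512 float32, mm along the optical axis (not along the pixel's ray), 0 where there is no reading.
- env.get_calibration(name): a dict with "intrinsics" (3x3 intrinsics, pixels), "D" ([k1, k2, p1, p2, k3] as OpenCV has them; the pictures are not rectified), "cam_to_world" (4x4, takes a point from camera to world coordinates); the wrist camera has in their place "T_tool_cam" (4x4, takes a point from camera to tool coordinates, whose origin is the TCP and whose axes are the flange's). Camera axes: x right, y up, looking along -z (the intrinsics and any distortion apply to the point x, -y, -z); pixel columns grow to the right and rows downward; lengths in mm; the calibration is good to about 2 mm. A picture is of the moment at which its call begins: read the wrist's pose just before it. get_calibration takes no time and is no camera call.
- env.job_done(): hands the job in; it is judged then, once.
The state is a dict: "t": time; "joints": joint angles; "qvel": joint speeds; "tau": joint torques, N m; "eef_pos": TCP position; "tcp_rot": TCP orientation; "ft_force": force on the tool from outside, world axes, zero at the start; "moment": the same for the moment, N m; "opening": opening from 0.0 (shut) to 1.0 (fully open); "grip_force": force on a finger pad.
Only numpy, scipy, OpenCV 4.12 (cv2) and the standard library are available. Lean on these libraries where they do the work, as an engineer would, in place of code of your own. Each camera call takes 0.05 s, during which the arm holds its last target. There are 200 camera calls.

TASK

The stop screw on the bench fixture has been set; lock it without the screw turning along with the nut (the key's little play does not matter). Set the red-handled holding key fully down over both the screw's T-bar and the yellow peg, so that it holds the screw still, then swing the locknut's lever clockwise (seen from above) until its black post stands over the red mark. Leave the red key seated there, and leave the blue-handled key where it lies.

Things in the scene. Friction and masses are not known exactly. Their poses are not given: they have to be found in the camera images.
- red_key (a point): Centre of the red fin handle of the loose holding key (280 g), 42 mm above its underside. Key: steel channel, slot down, 220 mm long (x), 44 wide (y), 22 high; slot 36 wide, 16 deep, open at both ends; half-turn symmetric. The fin on top is 70 long (x), 18 wide, reaching 20 mm above and below this point. Seated: fixture x 0, y +55, z 114 mm, length along fixture y.
- fixture: Green plate 190 (x) x 300 (y) x 12 mm fixed to the bench. Origin under it on the upright screw's axis, z up. The screw's steel T-bar lies along y: 110 long, 12 wide, 14 high, top at z 88 mm. Fixed yellow peg at x 0, y +120 mm: 12 mm across, top also z 88, on a grey rest block 80 (x) x 28 (y), top z 72, which the key's walls sit on. The slot covers bar and peg, 12 mm play each side. Brass locknut at z 35-51.
- lever_post (a point): Black upright post, 18 mm across, on the locknut's lever; this point is on its axis at z 70 mm over the fixture's origin; it stands free from z 47 to 92. Runs on a 120 mm circle about the screw, on the fixture's -y side, clockwise from +x to -x. Takes 2-3 N, stays where left. Drags the screw along unless the key holds it (which gives up to 20 degrees, then only the nut turns).
- mark (a point): Centre of the red disc, 28 mm across, on top of the fixture's plate: fixture x -69, y -98, z 12 mm, 120 mm from the screw's axis. The post must finish above it; the lever could go on past it.
- screw (a joint): Turn of the stop screw with its T-bar, rad, clockwise from above positive; 0 = its setting, T-bar in line with the peg. Starts within 0.08. Turns easily (0.06 N m) when not held.
- blue_key (a point): Handle centre of a similar key with a blue handle, slot (6 mm) too narrow for the T-bar: a bystander, to be left alone. Same outer sizes and axes as the red key. The two keys lie slot-down on the bench, one left and one right of the fixture, either way round.
Mind the look-alikes: they are no part of the job. Leave any brown look-alike of the part that bears red_key alone.

How it is judged:
By the outcome, as a careful person would: the job done as asked, in the order asked, and still so for the second after the job is handed in, with the robot touching nothing.
It also fails if it takes over 51 s, if anything falls off the work surface, if the arm or the gripper's body presses on something with over 40 N, if the wrist force passes 120 N, or if a joint passes its speed limit or range.

## Working session

There is one attempt and no reset: what is moved stays moved. The work goes in short steps, Python scripts to look and compute and a tool call to move; the robot and the scene stay as the last step left them, time stands still between calls to the robot, and variables do not carry over. Pictures are saved under pics/ and viewed, at most 10 in all, crops included, and the job is handed in when it is done.

Besides the shell and the picture viewer there is one more tool, called after ">>>" as name(argument=value, ...), one argument or row to a line, values as JSON. carry_out: Moves the arm, as the interface text tells. Its arguments: {"type":"object","properties":{"series":{"type":"array","items":{"type":"array","items":{"type":"number"}}}},"required":["series"]}

```bash
mkdir -p pics
cat > h.py <<'E'
import numpy as np, cv2
from cell import env
def cloud(name):
    s=env.state(); im,d=env.read_camera(name); c=env.get_calibration(name)
    if name=="wrist":
        from scipy.spatial.transform import Rotation as R
        T=np.eye(4); T[:3,:3]=R.from_euler('xyz',s['tcp_rot']).as_matrix(); T[:3,3]=s['eef_pos']
        M=T@np.array(c['T_tool_cam'])
    else: M=np.array(c['cam_to_world'])
    h,w=d.shape; v,u=np.mgrid[:h,:w]
    p=cv2.undistortPoints(np.stack([u.ravel(),v.ravel()],1).astype(np.float64)[:,None],np.array(c['intrinsics']),np.array(c['D']))[:,0]
    ray=np.stack([p[:,0],-p[:,1],-np.ones(len(p))],1)
    P=(ray*d.reshape(-1,1))@M[:3,:3].T+M[:3,3]
    P[d.ravel()==0]=np.nan
    return im,P.reshape(h,w,3),(ray@M[:3,:3].T).reshape(h,w,3),M[:3,3]
def save(im,n): cv2.imwrite('pics/'+n,cv2.cvtColor(im,cv2.COLOR_RGB2BGR))
def blobs(im,P,minpx=25):
    hsv=cv2.cvtColor(im,cv2.COLOR_RGB2HSV)
    for n,(lo,hi) in dict(red=(0,5),red2=(174,180),brown=(6,17),yellow=(20,35),green=(40,85),blue=(95,130)).items():
        m=cv2.inRange(hsv,(lo,110,50),(hi,255,255))
        k,L,st,ce=cv2.connectedComponentsWithStats(m)
        for i in range(1,k):
            if st[i,4]>=minpx:
                q=P[(L==i)]; q=q[~np.isnan(q[:,0])]
                if len(q)>5:
                    r=cv2.minAreaRect(q[:,:2].astype(np.float32))
                    print(n,st[i,4],'px',ce[i].round(0),'med',np.median(q,0).round(0),'z95',np.percentile(q[:,2],95).round(0),'rect',np.round(r[0]),np.round(r[1]),round(r[2],1))
E
python3 - <<'E'
from h import *
print(env.state())
for n in('scene','top'):
    im,P,_,_=cloud(n); save(im,n+'1.png'); print(n); blobs(im,P)
E
```

```text
{'t': 0.0, 'joints': array([ 1.05442759e+00,  4.91562755e-01,  1.55945015e+00, -7.05925455e-07,
        1.09167995e+00, -1.05586564e-01]), 'qvel': array([ 0.0001136 , -0.0008638 ,  0.00132623,  0.00113175, -0.00021901,
        0.00015414]), 'tau': array([ 4.71918065e-04, -6.12631917e+01, -2.58193821e+01,  6.92681805e-02,
        4.80917317e-02, -8.65695006e-05]), 'eef_pos': array([249.53525141, 572.9908227 , 404.15940066]), 'tcp_rot': array([-3.14049850e+00, -1.15329056e-04,  2.73081074e+00]), 'ft_force': array([0.11468015, 0.61167748, 0.4807206 ]), 'moment': array([-0.0245184 , -0.0422024 , -0.03126574]), 'grip_force': 0.0, 'opening': 0.9980318179928156}
scene
red 79 px [266. 144.] med [213. 311.  52.] z95 62.0 rect [190. 343.] [ 21. 110.] 39.8
red 195 px [319. 162.] med [456. 331.  47.] z95 62.0 rect [410. 367.] [ 65. 161.] 54.5
red 37 px [245. 221.] med [448. -76.  11.] z95 14.0 rect [449. -78.] [26. 24.] 49.8
red 88 px [363. 262.] med [825. -12.  13.] z95 16.0 rect [824.  -7.] [20. 68.] 43.9
red 214 px [297. 338.] med [ 832. -328.   24.] z95 28.0 rect [ 832. -325.] [23. 55.] 58.1
[... 3144 characters left out ...]
[251.  55.] med [848.  17.  11.] z95 15.0 rect [847.  17.] [23. 79.] 66.9
yellow 396 px [455. 143.] med [ 581. -573.   27.] z95 31.0 rect [ 585. -579.] [64. 60.] 22.3
yellow 77 px [247. 161.] med [513.  19.  50.] z95 54.0 rect [512.  19.] [38. 21.] 85.7
green 37 px [  7. 209.] med [372. 695.  13.] z95 15.0 rect [373. 691.] [14. 28.] 0.7
blue 262 px [164.  64.] med [814. 275.  11.] z95 15.0 rect [814. 275.] [ 50. 101.] 55.5
blue 217 px [380. 159.] med [ 522. -341.   60.] z95 64.0 rect [ 526. -344.] [18. 70.] 68.6
blue 3817 px [ 37. 191.] med [424. 604.  12.] z95 49.0 rect [419. 617.] [161. 220.] 0.4
blue 2961 px [485. 211.] med [ 381. -604.   98.] z95 102.0 rect [ 381. -634.] [137. 142.] 73.6
```

View pics/top1.png

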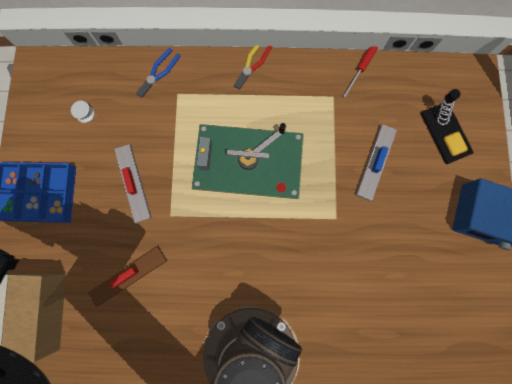

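View pics/scene1.png

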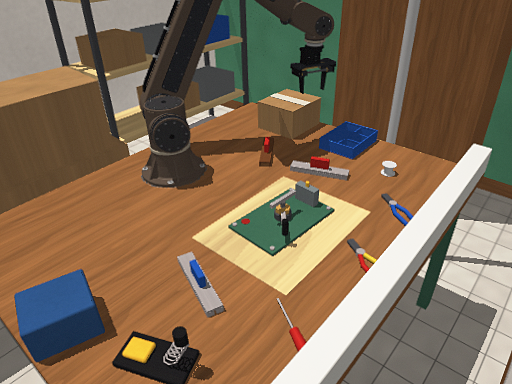

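The steel key with the red fin is at top px (129,181), and the brown look-alike is at (123,277). The blue key is at (380,159), the fixture plate is centred near (248,160) with its rest block on the left (+y), the post is at about (282,128) and the mark at (281,187).

Run:
```python
from h import *
im,P,ray,o=cloud('top')
hsv=cv2.cvtColor(im,cv2.COLOR_RGB2HSV)
def rect(q): r=cv2.minAreaRect(q[:,:2].astype(np.float32)); print('  rect',np.round(r[0],1),np.round(r[1]),round(r[2],1))
# plate: green hue, cast on z=12
m=cv2.inRange(hsv,(60,40,20),(90,255,160)); m[:, :185]=0; m[:,310:]=0; m[:115]=0; m[205:]=0
G=o+ray*((12-o[2])/ray[...,2])[...,None]
print('plate',(m>0).sum()); rect(G[m>0])
# mark
h=cv2.inRange(hsv,(0,110,50),(5,255,255)); mm=h.copy(); mm[:,:270]=0; mm[:,295:]=0; mm[:175]=0; mm[200:]=0
print('mark',G[mm>0].mean(0))
# key fin top z=62 and body
K=o+ray*((62-o[2])/ray[...,2])[...,None]
mm=h.copy(); mm[:,:115]=0; mm[:,145:]=0; mm[:160]=0; mm[205:]=0
print('fin'); rect(K[mm>0])
K=o+ray*((22-o[2])/ray[...,2])[...,None]
b=np.zeros(h.shape,bool); b[135:230,105:160]=1
kb=b&(P[...,2]>14); print('body',kb.sum()); rect(P[kb])
s=b&(hsv[...,1]<70)&(hsv[...,2]>90); print('body grey',s.sum()); rect(K[s])
# above plate: things high
f=np.zeros(h.shape,bool); f[110:205,185:310]=1
for lo,hi in((60,80),(80,100)):
    q=f&(P[...,2]>lo)&(P[...,2]<hi); n,L,st,ce=cv2.connectedComponentsWithStats(q.astype(np.uint8))
    for i in range(1,n):
        if st[i,4]>8: print(lo,ce[i].round(),np.median(P[L==i],0).round(1)); rect(P[L==i])
print(env.get_calibration('wrist')['T_tool_cam'])
```

```text
plate 5445
  rect [523.7  17.4] [294. 187.] 85.8
mark [448.77365794 -76.23744363  12.        ]
fin
  rect [449.7 333.5] [75. 23.] 19.9
body 1233
  rect [452.7 337.6] [222.  46.] 19.6
body grey 1072
  rect [451.9 336.9] [221.  48.] 19.8
60 [281. 130.] [594.7 -72.2  69.8]
  rect [596.5 -73.1] [17.  8.] 71.5
60 [203. 152.] [529.2 135.2  71. ]
  rect [532.6 136. ] [28. 81.] 85.4
60 [248. 157.] [517.5  17.   76.3]
  rect [517.5  15.8] [43.  3.] 85.0
80 [283. 126.] [599.4 -75.5  90.3]
  rect [601.6 -75.6] [15. 16.] 6.5
80 [202. 150.] [531.2 136.6  87.5]
  rect [532.7 135.5] [10.  8.] 6.6
80 [248. 154.] [523.   15.8  86.9]
  rect [523.8  17.2] [109.  13.] 86.4
[[ 9.01879828e-04  9.61199800e-01  2.75851647e-01  7.75071136e+01]
 [ 9.99999525e-01 -7.65283356e-04 -6.02821094e-04 -1.32895533e+00]
 [-3.68326840e-04  2.75852060e-01 -9.61200034e-01  1.96725878e+01]
 [ 0.00000000e+00  0.00000000e+00  0.00000000e+00  1.00000000e+00]]
```

>>> carry_out(
  series=[
    [-0.05,-0.025,0.012,-8,1],
    [-0.1,-0.05,0.024,-16,1],
    [-0.15,-0.074,0.037,-24,1],
    [-0.2,-0.1,0.05,-32,1],
    [-0.25,-0.122,0.062,-39,1],
    [-0.279,-0.137,0.07,-43.5,1],
    [-0.279,-0.137,0.07,-43.5,1],
    [-0.279,-0.137,0.07,-43.5,1],
    [-0.279,-0.137,0.07,-43.5,1],
  ],
)

```text
t: 1.27
eef_pos: [450.0, 336.8, 335.0]
tcp_rot: [3.141, 0.0, -2.792]
ft_force: [0.2, -0.4, -0.3]
opening: 1.002
grip_force: 0.0
```

```bash
cat >> h.py <<'E'
def tool(p,s=None):
    "world point of the grasp point target -> tool shift (mm)"
    from scipy.spatial.transform import Rotation as R
    s=s or env.state(); Rm=R.from_euler('xyz',s['tcp_rot']).as_matrix()
    return (Rm.T@(np.array(p)-s['eef_pos'])-[0,0,171]).round(1)
E
python3 - <<'E'
from h import *
im,P,ray,o=cloud('wrist'); save(im,'w1.png'); s=env.state(); print(s['eef_pos'],np.degrees(s['tcp_rot']),s['t'])
hsv=cv2.cvtColor(im,cv2.COLOR_RGB2HSV)
m=cv2.inRange(hsv,(0,110,50),(5,255,255))|cv2.inRange(hsv,(174,110,50),(180,255,255))
m=(m>0)&(P[...,2]>56)&(P[...,2]<68)
r=cv2.minAreaRect(P[m][:,:2].astype(np.float32)); print(m.sum(),r)
print(tool([r[0][0],r[0][1],46]))
E
```

```text
[450.00612271 336.82162389 335.03963009] [ 1.79989492e+02  3.06106196e-02 -1.59984131e+02] 1.325
1207 ((452.5682678222656, 337.1300964355469), (69.73014831542969, 17.577770233154297), 20.62642478942871)
[ -2.4  -0.6 118. ]
```

View pics/w1.png

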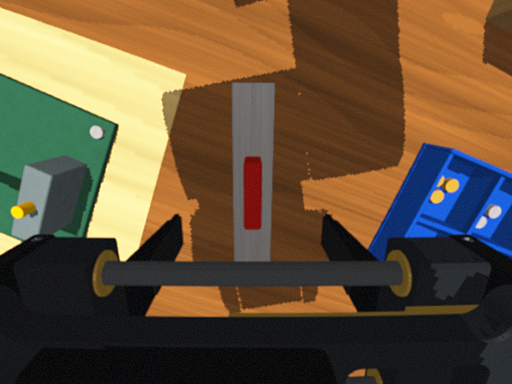

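The wrist view shows the red fin at px (253,193) on its grey key, centred between the fingers and in line with them. I'll descend, grip and lift.

>>> carry_out(
  series=[
    [-0.002,0,0.03,0,1],
    [-0.002,0,0.065,0,1],
    [-0.002,0,0.095,0,1],
    [-0.002,0,0.117,0,1],
    [-0.002,0,0.117,0,1],
    [-0.002,0,0.117,0,0.1],
    [-0.002,0,0.117,0,0],
    [-0.002,0,0.117,0,0],
    [-0.002,0,0.117,0,0],
    [-0.002,0,0.117,0,0],
    [-0.002,0,0.117,0,0],
  ],
)

```text
t: 2.7
eef_pos: [452.5, 336.7, 217.8]
tcp_rot: [3.142, 0.0, -2.793]
ft_force: [0.3, -0.6, 0.2]
opening: 0.426
grip_force: 0.0
```

>>> carry_out(
  series=[
    [0,0,0,0,0],
    [0,0,0,0,0],
    [0,0,0,0,0],
    [0,0,0,0,0],
    [0,0,0,0,0],
    [0,0,-0.03,0,0],
    [0,0,-0.07,0,0],
    [0,0,-0.11,0,0],
    [0,0,-0.14,0,0],
    [0,0,-0.14,0,0],
  ],
)

```text
t: 3.95
eef_pos: [452.5, 336.6, 359.2]
tcp_rot: [3.141, 0.003, -2.793]
ft_force: [1.3, 0.5, -4.2]
opening: 0.185
grip_force: 30.0
```

Run:
```python
from h import *
a=np.radians(-4.25); O=np.array([524,17.2]); 
s=env.state(); print(s['opening'],s['grip_force'],s['ft_force'])
p=O+55*np.array([-np.sin(a),np.cos(a)]); print(p, tool([p[0],p[1],s['eef_pos'][2]-171]))
```

```text
0.18515697044381207 29.99307543039322 [ 1.25059432  0.45194925 -4.24290194]
[528.07596696  72.04876018] [ 1.990e+01 -2.746e+02 -2.000e-01]
```

>>> carry_out(
  series=[
    [0.001,-0.02,0,9,0],
    [0.003,-0.045,0,19,0],
    [0.005,-0.07,0,29,0],
    [0.007,-0.095,0,39,0],
    [0.009,-0.12,0,49,0],
    [0.01,-0.145,0,59,0],
    [0.012,-0.17,0,69,0],
    [0.014,-0.195,0,79,0],
    [0.016,-0.22,0,89,0],
    [0.018,-0.245,0,99,0],
    [0.019,-0.265,0,107,0],
    [0.02,-0.275,0,114.2,0],
    [0.02,-0.275,0,114.2,0],
    [0.02,-0.275,0,114.2,0],
    [0.02,-0.275,0,114.2,0],
  ],
)

```text
t: 5.82
eef_pos: [527.5, 71.8, 357.4]
tcp_rot: [-3.141, -0.0, 1.499]
ft_force: [-0.6, 0.1, -3.6]
opening: 0.186
grip_force: 30.0
```

Run:
```python
from h import *
s=env.state(); print(s['eef_pos'],np.degrees(s['tcp_rot']),s['t'])
im,P,ray,o=cloud('wrist'); save(im,'w2.png')
im2,P2,_,_=cloud('top'); save(im2,'t2.png')
hsv=cv2.cvtColor(im,cv2.COLOR_RGB2HSV)
for n,Q in(('w',P),('t',P2)):
    q=(Q[...,2]>100)&(Q[...,2]<200)&(abs(Q[...,0]-528)<60)&(abs(Q[...,1]-72)<140)
    k,L,st,ce=cv2.connectedComponentsWithStats(q.astype(np.uint8))
    for i in range(1,k):
        if st[i,4]>30: print(n,ce[i].round(),cv2.minAreaRect(Q[L==i][:,:2].astype(np.float32)),np.median(Q[L==i][:,2]))
q=P[(P[...,2]>82)&(P[...,2]<95)&(hsv[...,1]<90)]
k,L,st,ce=cv2.connectedComponentsWithStats(((P[...,2]>80)&(P[...,2]<95)).astype(np.uint8))
for i in range(1,k):
    if st[i,4]>30: print('88',ce[i].round(),cv2.minAreaRect(P[L==i][:,:2].astype(np.float32)))
```

```text
[527.45709773  71.83699199 357.40010802] [-1.79970420e+02 -2.28124566e-03  8.58889030e+01] 5.825
w [252. 136.] ((530.8750610351562, 122.60743713378906), (113.42615509033203, 44.40630340576172), 85.90406799316406) 162.10966453425988
w [252. 305.] ((523.5518798828125, 22.737144470214844), (51.56820297241211, 35.14313888549805), 86.27278900146484) 162.0130892366006
t [259. 148.] ((520.856689453125, -11.618200302124023), (55.955692291259766, 45.045509338378906), 85.98374938964844) 160.58058174993602
```

View pics/w2.png

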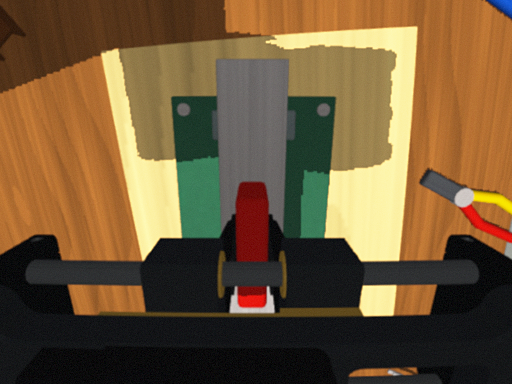

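The key hangs level over the fixture (px column 252), in line with the bar and peg to about 1 mm. I'll lower it.

>>> carry_out(
  series=[
    [0,0,0.02,0,0],
    [0,0,0.036,0,0],
    [0,0,0.048,0,0],
    [0,0,0.056,0,0],
    [0,0,0.061,0,0],
    [0,0,0.065,0,0],
    [0,0,0.067,0,0],
    [0,0,0.067,0,0],
  ],
)

```text
t: 6.92
eef_pos: [527.6, 71.4, 290.8]
tcp_rot: [3.141, -0.0, 1.497]
ft_force: [0.1, 0.8, -3.1]
opening: 0.192
grip_force: 30.0
```

>>> carry_out(
  series=[
    [0,0,0.001,0,0],
    [0,0,0.002,0,0],
    [0,0,0.002,0,0],
  ],
)

```text
t: 7.3
eef_pos: [527.6, 71.4, 289.6]
tcp_rot: [3.141, -0.0, 1.497]
ft_force: [-3.7, -1.0, 8.2]
opening: 0.187
grip_force: 30.0
```

Contact came at the expected seated height (289.6 against 289.8), so I'll release and rise.

>>> carry_out(
  series=[
    [0,0,0,0,0.5],
    [0,0,0,0,0.5],
    [0,0,0,0,0.5],
    [0,0,0,0,0.5],
    [0,0,0,0,0.5],
    [0,0,-0.03,0,0.5],
    [0,0,-0.07,0,0.5],
    [0,0,-0.11,0,0.5],
    [0,0,-0.13,0,0.5],
    [0,0,-0.13,0,0.5],
  ],
)

```text
t: 8.55
eef_pos: [527.5, 71.4, 419.8]
tcp_rot: [3.139, -0.0, 1.497]
ft_force: [0.4, -0.4, -0.5]
opening: 0.502
grip_force: 0.0
```

Run:
```python
from h import *
s=env.state(); print(s['eef_pos'],np.degrees(s['tcp_rot']),s['t'],s['opening'])
im,P,ray,o=cloud('wrist'); save(im,'w3.png')
im2,P2,_,_=cloud('top')
for n,Q in(('w',P),('t',P2)):
  for lo,hi in((84,103),(120,150)):
    q=(Q[...,2]>lo)&(Q[...,2]<hi)&(abs(Q[...,0]-528)<110)&(abs(Q[...,1]-50)<150)
    k,L,st,ce=cv2.connectedComponentsWithStats(q.astype(np.uint8))
    for i in range(1,k):
        if st[i,4]>10: print(n,ce[i].round(),cv2.minAreaRect(Q[L==i][:,:2].astype(np.float32)),np.percentile(Q[L==i][:,2],[5,50,95]).round(1))
q=(abs(P[...,2]-94)<8)&(abs(P[...,0]-528)<60)
A=np.c_[P[q][:,:2]-[528,72],np.ones(q.sum())]; print('plane',np.linalg.lstsq(A,P[q][:,2],rcond=None)[0])
p=[601.0,-75.5]; print(tool([p[0],p[1],74]))
```

```text
[527.4970181   71.38752536 419.84322985] [ 1.79844097e+02 -1.73703334e-02  8.57662113e+01] 8.55 0.5022517589213423
w [251. 164.] ((527.4976196289062, 71.62840270996094), (212.72772216796875, 44.11009216308594), 85.82123565673828) [93.1 94.3 95.4]
w [251. 189.] ((527.1121826171875, 69.20541381835938), (69.73648071289062, 17.237092971801758), 86.03825378417969) [132.3 134.  135.2]
t [282. 126.] ((601.3435668945312, -74.39855194091797), (13.489047050476074, 15.11455249786377), 89.48634338378906) [88.3 90.5 92.7]
t [258. 155.] ((520.6752319335938, -7.246212005615234), (65.17937469482422, 45.025821685791016), 86.80865478515625) [89.6 93.  96.3]
plane [-7.43095918e-04  1.26396977e-03  9.42562690e+01]
[-141.    84.5  172.9]
```

View pics/w3.png

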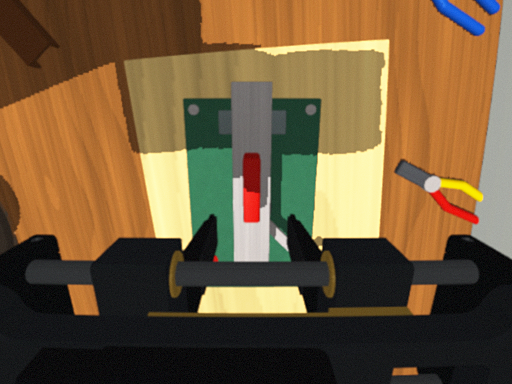

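The key lies flat: its top is at 94.2 mm with no tilt, and the red fin is at px (252,188) in line with the plate. Next is the post.

>>> carry_out(
  series=[
    [-0.028,0.017,0,-9,0.5],
    [-0.056,0.034,0.01,-18,0.5],
    [-0.084,0.05,0.03,-27,0.5],
    [-0.112,0.067,0.05,-36,0.5],
    [-0.141,0.0845,0.07,-44.2,0.5],
    [-0.141,0.0845,0.085,-44.2,0.5],
    [-0.141,0.0845,0.085,-44.2,0.5],
    [-0.141,0.0845,0.085,-44.2,0.5],
  ],
)

```text
t: 9.65
eef_pos: [601.3, -74.7, 334.0]
tcp_rot: [3.141, -0.0, 2.268]
ft_force: [-0.1, -0.2, 0.0]
opening: 0.501
grip_force: 0.0
```

Run:
```python
from h import *
s=env.state(); print(s['eef_pos'],np.degrees(s['tcp_rot']),s['t'],s['opening'])
im,P,ray,o=cloud('wrist'); save(im,'w4.png')
q=(P[...,2]>88)&(P[...,2]<96)&(np.hypot(P[...,0]-601,P[...,1]+75)<30)
print(q.sum(),cv2.minAreaRect(P[q][:,:2].astype(np.float32)))
```

```text
[601.29025302 -74.66761021 333.98977912] [ 1.79994010e+02 -8.35369374e-03  1.29951379e+02] 9.65 0.5014035794474745
317 ((601.5074462890625, -75.20054626464844), (16.56687355041504, 16.962491989135742), 40.39444351196289)
```

View pics/w4.png

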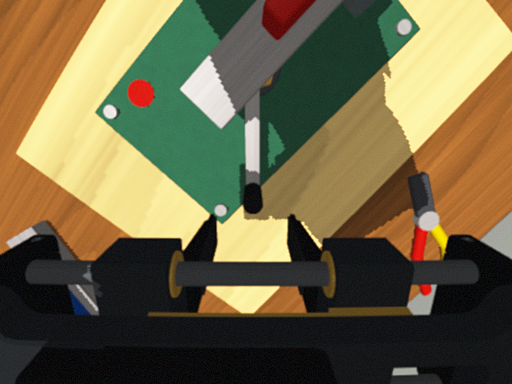

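The post is at (601.5, -75.2), px (253,198), and the red mark is at px (141,93). I'll lower over the post and narrow the fingers around it.

>>> carry_out(
  series=[
    [0,0,0.03,0,0.5],
    [0,0,0.06,0,0.5],
    [0,0,0.087,0,0.5],
    [0,0,0.087,0,0.26],
    [0,0,0.087,0,0.26],
    [0,0,0.087,0,0.26],
    [0,0,0.087,0,0.26],
  ],
)

```text
t: 10.58
eef_pos: [601.5, -75.5, 247.6]
tcp_rot: [3.141, 0.001, 2.268]
ft_force: [-0.1, 0.9, -1.3]
opening: 0.262
grip_force: 0.0
```

>>> carry_out(
  series=[
    [0.0005,-0.0105,0,5,0.26],
    [0.0018,-0.0208,0,10,0.26],
    [0.0041,-0.0311,0,15,0.26],
    [0.0072,-0.041,0,20,0.26],
    [0.0112,-0.0507,0,25,0.26],
    [0.0161,-0.06,0,30,0.26],
    [0.0217,-0.0688,0,35,0.26],
    [0.0281,-0.0771,0,40,0.26],
    [0.0351,-0.0849,0,45,0.26],
    [0.0429,-0.0919,0,50,0.26],
    [0.0512,-0.0983,0,55,0.26],
    [0.06,-0.1039,0,60,0.26],
    [0.0693,-0.1088,0,65,0.26],
    [0.079,-0.1128,0,70,0.26],
    [0.0889,-0.1159,0,75,0.26],
    [0.0951,-0.1174,0,78,0.26],
    [0.0951,-0.1174,0,78,0.26],
    [0.0951,-0.1174,0,78,0.26],
  ],
)

```text
t: 12.82
eef_pos: [450.6, -78.1, 246.9]
tcp_rot: [3.141, -0.0, 0.908]
ft_force: [-0.3, 0.2, 0.1]
opening: 0.26
grip_force: 0.0
```

```bash
cat > chk.py <<'E'
from h import *
import sys
s=env.state(); print(s['eef_pos'],np.degrees(s['tcp_rot']),s['t'],s['opening'],s['ft_force'])
im,P,ray,o=cloud('wrist'); save(im,sys.argv[1])
q=(P[...,2]>86)&(P[...,2]<96)&(np.hypot(P[...,0]-448,P[...,1]+76)<25)
if q.sum()>20: print('post',q.sum(),cv2.minAreaRect(P[q][:,:2].astype(np.float32)))
for n,Q in(('w',P),('t',cloud('top')[1])):
    q=(abs(Q[...,2]-94)<5)&(abs(Q[...,0]-528)<50)&(abs(Q[...,1]-72)<130)
    if q.sum()>20: print(n,'key',q.sum(),cv2.minAreaRect(Q[q][:,:2].astype(np.float32)),np.percentile(Q[q][:,2],[5,50,95]))
E
python3 chk.py w5.png
```

```text
[450.58902979 -78.07607232 246.91859659] [ 1.79981604e+02 -1.37093913e-02  5.20282804e+01] 12.825 0.2601111494973571 [-0.26927126  0.24775706  0.10752643]
post 957 ((451.8790588378906, -75.33749389648438), (16.897111892700195, 39.876853942871094), 51.966697692871094)
w key 14094 ((519.8137817382812, -4.398487091064453), (74.93475341796875, 44.3676643371582), 79.66487121582031) [93.20319617 94.33237815 95.41514204]
t key 42 ((544.1180419921875, 15.531967163085938), (59.85386276245117, 7.611190319061279), 72.81563568115234) [89.80211476 92.73015464 96.01651865]
```

View pics/w5.png

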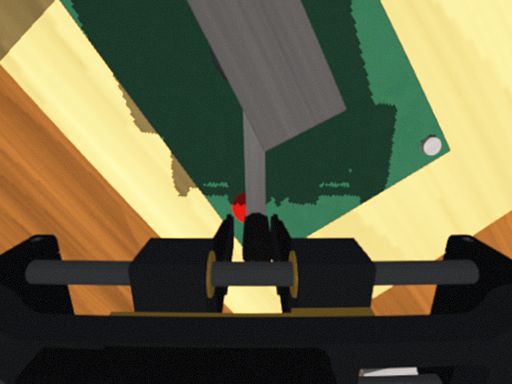

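The post at px (257,225) sits against the trailing finger, just short of the mark at (240,208). The key has turned about 6° within its play and still lies flat, so I need about 3° more.

>>> carry_out(
  series=[
    [0,-0.003,0,1.4,0.26],
    [0.0001,-0.0059,0,2.8,0.26],
    [0.0001,-0.0059,0,2.8,0.26],
    [0.0001,-0.0059,0,2.8,0.26],
    [0.0001,-0.003,0,2.8,0.26],
    [0.0001,-0.003,0,2.8,0.4],
    [0.0001,-0.003,0,2.8,0.45],
    [0.0001,-0.003,-0.03,2.8,0.45],
    [0.0001,-0.003,-0.07,2.8,0.45],
    [-0.03,-0.003,-0.11,2.8,0.45],
    [-0.06,-0.003,-0.14,2.8,0.45],
    [-0.06,-0.003,-0.14,2.8,0.45],
  ],
)

```text
t: 14.42
eef_pos: [410.3, -124.2, 388.5]
tcp_rot: [3.138, -0.001, 0.856]
ft_force: [0.5, 0.3, 0.8]
opening: 0.45
grip_force: 0.0
```

```bash
python3 chk.py w6.png
```

```text
[ 410.30889011 -124.20332067  388.45398556] [ 1.79797336e+02 -5.58353511e-02  4.90519304e+01] 14.425 0.45018299217629 [0.49300496 0.34733909 0.78605283]
post 249 ((448.7985534667969, -76.87428283691406), (16.8205509185791, 16.052356719970703), 48.6995964050293)
w key 3001 ((518.5103149414062, -10.488716125488281), (62.8026123046875, 45.0500373840332), 79.06373596191406) [92.88122764 94.2895407  95.57339428]
t key 1093 ((532.5357666015625, 68.4920883178711), (220.0302734375, 45.284019470214844), 79.44965362548828) [90.17395391 93.07756049 96.175512  ]
```

View pics/w6.png

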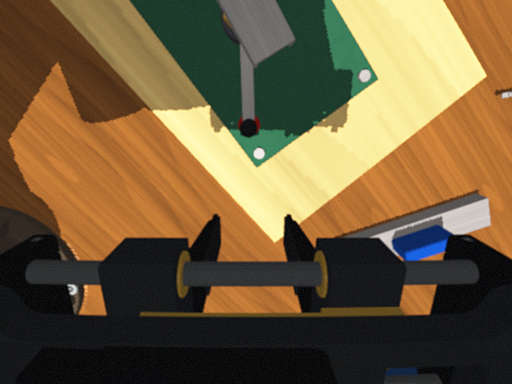

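The post at px (248,127) stands over the red mark, within about 1 mm. The key is seated flat and the gripper is clear.

```bash
python3 -c "
from cell import env
print(env.job_done())"
```

```text
the job is handed in; nothing more can be done
None
```

The job is handed in at about 14.5 s: the red key is seated flat over the T-bar and peg (turned about 6° within its play), the lever post stands within about 1 mm of the red mark, and the blue key and the brown look-alike were left alone.

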